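# Put returned marker lamps back into their stock bins

## Task

Put the five returned marker lamps from the black mat back into stock: each goes into the blue bin that already holds a lamp of the same shape. Set each one down gently, without dropping it, lens up and flat on the bin's floor, not leaning on or lying over another lamp, and lay the oblong ones crosswise in their bin like the one already there. Leave the carton and the roll of tape where they are.

Things in the scene. Friction and masses are not known exactly. Their poses are not given: they have to be found in the camera images.
- round: Amber round marker lamp lying on the black mat (3 mm thick), lens up, about 0.1 kg: round black base 64 mm in diameter and 18 mm high, under a low domed lens; 32 mm high in all. Origin: centre of the underside; z up out of the lens. Grip it across the base.
- beehive_1: Amber beehive marker lamp standing on the black mat (3 mm thick), lens up, about 0.1 kg: round black base 46 mm in diameter and 18 mm high, under a stepped, tapering lens; 46 mm high in all. Origin: centre of the underside; z up out of the lens. Grip it across the base. One of two alike.
- beehive_2: Amber beehive marker lamp standing on the black mat (3 mm thick), lens up, about 0.1 kg: round black base 46 mm in diameter and 18 mm high, under a stepped, tapering lens; 46 mm high in all. Origin: centre of the underside; z up out of the lens. Grip it across the base. One of two alike.
- oblong_1: Amber oblong marker lamp lying on the black mat (3 mm thick), lens up, about 0.1 kg: black rectangular base 100 x 44 mm, 18 mm high, under a ribbed lens 72 x 38 mm; 30 mm high in all. Origin: centre of the underside; x along its 100 mm length, y across its 44 mm width, z up out of the lens. Starts at any yaw. Grip it across the 44 mm width. One of two alike.
- oblong_2: Amber oblong marker lamp lying on the black mat (3 mm thick), lens up, about 0.1 kg: black rectangular base 100 x 44 mm, 18 mm high, under a ribbed lens 72 x 38 mm; 30 mm high in all. Origin: centre of the underside; x along its 100 mm length, y across its 44 mm width, z up out of the lens. Starts at any yaw. Grip it across the 44 mm width. One of two alike.
- bin_round: Blue hopper-front bin, fixed: 230 (its x) x 124 mm (its y) outside, 222 x 116 inside; origin at the centre of the underside, inner floor 4 mm above it. Back wall (+x) 72 mm high, front wall (-x, to the robot) 36; sides 72, sloping to 36 over the front 69 mm. All three bins are alike; this one has one loose round lamp at x +44 to +108 mm; the rest is free.
- bin_beehive: Blue hopper-front bin, fixed: 230 (its x) x 124 mm (its y) outside, 222 x 116 inside; origin at the centre of the underside, inner floor 4 mm above it. Back wall (+x) 72 mm high, front wall (-x, to the robot) 36; sides 72, sloping to 36 over the front 69 mm. All three bins are alike; this one has one loose beehive lamp at x +57 to +103 mm; the rest is free.
- bin_oblong: Blue hopper-front bin, fixed: 230 (its x) x 124 mm (its y) outside, 222 x 116 inside; origin at the centre of the underside, inner floor 4 mm above it. Back wall (+x) 72 mm high, front wall (-x, to the robot) 36; sides 72, sloping to 36 over the front 69 mm. All three bins are alike; this one has one loose oblong lamp, its length along the bin's y, at x +63 to +107 mm; the rest is free.
- carton: Bystander: brown cardboard carton, 110 x 75 x 50 mm high, 0.35 kg, loose on the counter to one side of the bins. Origin: centre of the underside.
- tape: Bystander: roll of brown packing tape lying flat, 108 mm in diameter, 48 mm high, loose on the counter to the other side of the bins. Origin: centre of the underside.
Things that resemble listed ones, but are neither listed nor needed, are in the scene too. Leave any green, turquoise or yellow look-alike of the round alone.

How it is judged:
At the end, for the whole second after the job is handed in: Each of the five lamps is at rest in the bin of its own kind, its centre within 100 mm of the bin's centre lengthwise and 50 mm sideways, its underside on the bin's floor (within 6 mm), lens up and level (within 0.12 rad); the oblong lamps lie crosswise of the bin within 0.35 rad (x of round in the frame of bin_round between -0.1 and 0.1 m and y of round in the frame of bin_round between -0.05 and 0.05 m and z of round in the frame of bin_round between 0 and 0.01 m and angle between each of round, beehive_1, beehive_2, oblong_1, oblong_2's own z axis and vertical below 0.12 rad and linear speed of each of round, beehive_1, beehive_2, oblong_1, oblong_2 below 0.02 m/s and x of beehive_1 in the frame of bin_beehive between -0.1 and 0.1 m and y of beehive_1 in the frame of bin_beehive between -0.05 and 0.05 m and z of beehive_1 in the frame of bin_beehive between 0 and 0.01 m and x of beehive_2 in the frame of bin_beehive between -0.1 and 0.1 m and y of beehive_2 in the frame of bin_beehive between -0.05 and 0.05 m and z of beehive_2 in the frame of bin_beehive between 0 and 0.01 m and x of oblong_1 in the frame of bin_oblong between -0.1 and 0.1 m and y of oblong_1 in the frame of bin_oblong between -0.05 and 0.05 m and z of oblong_1 in the frame of bin_oblong between 0 and 0.01 m and angle between the x axis of each of oblong_1, oblong_2 and the y axis of bin_oblong, either way round below 0.35 rad and x of oblong_2 in the frame of bin_oblong between -0.1 and 0.1 m and y of oblong_2 in the frame of bin_oblong between -0.05 and 0.05 m and z of oblong_2 in the frame of bin_oblong between 0 and 0.01 m); the robot touches nothing.
It fails at once if a lamp is let fall, from more than about 25 mm, instead of being set down ((contact force between the fingers and round below 0.01 N and linear speed of round above 0.7 m/s) or (contact force between the fingers and beehive_1 below 0.01 N and linear speed of beehive_1 above 0.7 m/s) or (contact force between the fingers and beehive_2 below 0.01 N and linear speed of beehive_2 above 0.7 m/s) or (contact force between the fingers and oblong_1 below 0.01 N and linear speed of oblong_1 above 0.7 m/s) or (contact force between the fingers and oblong_2 below 0.01 N and linear speed of oblong_2 above 0.7 m/s)).
It fails at once if the carton or the roll of tape is shifted by more than 25 mm (distance of any of carton, tape from where it was at the start of the episode above 0.025 m).
It also fails if it takes over 128 s, if anything falls off the work surface, if the arm or the gripper's body presses on something with over 40 N, if the wrist force passes 120 N, or if a joint passes its speed limit or range.

## Robot

A 7-joint arm with a two-finger parallel gripper is mounted at the origin on the work surface. World frame = base frame: x ahead of the robot, y to its left, z up, the work surface at z = 0. Lengths are in m, angles in rad, forces in N, time in s.
With the tool pointing down it reaches from about 0.35 to 0.9 m from the base axis. Payload 7.2 kg.
Tool frame: the origin (TCP) lies midway between the tips of the shut fingers; the grasp point (between the pads) lies 19 mm behind it; z points along the fingers, y is the direction in which the jaws open and shut (so a half turn about z gives the same grasp; the last joint's range is limited). The gripper opens to 88 mm and grips with 3 to 60 N. Pads are 20 mm wide; open, the fingers measure 115 mm over their backs; the gripper's body (75 mm by 178 mm) begins 61 mm behind the grasp point.
Start: joints at [-1.266, 0.411, -0.013, 1.596, 0.006, 1.134, -0.082], TCP at [0.228, 0.582, 0.223] pointing down, gripper open.
Joint ranges: [-2.95, 2.95], [-0.29, 1.99], [-1.47, 1.44], [0.14, 2.54], [-1.03, 4.17], [0.13, 1.85], [-2.86, 2.86]. Speed limits (rad/s): [2.39, 2.39, 3.01, 3.01, 3.14, 3.14, 3.14].

## Interface

Orientations are given as a rotation vector (axis times angle).
In Python, from station import manip gives the robot as it stands.
- The arm moves only by the tool servo_tool, never from a script. Its argument "series" is a list of rows, each an object of numbers: "dx", "dy", "dz": the shift along the tool's x, y, z in m; "wx", "wy", "wz": the turn, a rotation vector about the tool's x, y, z in degrees; "claw": the closure, from 0 (fully open) to 1 (shut). In form: [{"dx": .., "dy": .., "dz": .., "wx": .., "wy": .., "wz": .., "claw": ..}, ...]. A call has 1 to 20 rows; each row shifts and turns the commanded pose from where the row before left it, along the tool's axes as they then stand; what a row does not reach is not made up. A row lasts 1/8 s, in which the tool goes at most 62.5 mm and 10.7 degrees, less where a joint would pass 70% of its speed; a pose out of reach is approached as far as the arm can. A call is refused whole if a number of a shift passes 0.0625 or a number of a turn 10.7, either way. A call with a gripper value outside its range is refused whole. The fingers move at their own pace and stop on an object; "squeeze" is the grip in N (left out, the last holds). Time passes only in rows, so rows that do not move let the fingers close. It gives the time, the measured TCP pose, the force and the opening at its end, in the units of the state.
- manip.sense(): the state, without advancing time (a new reading comes with each control period).
- manip.grab_frame(name): name is "scene" or "top" or "wrist"; returns the picture (480x640x3 uint8, blue, green, red); there is no depth.
- manip.camera_info(name): a dict with "mtx" (3x3 intrinsics, pixels), "k1" (the pictures are not rectified: a ray, as slopes to the right and down, at radius r is drawn at 1 + k1 r^2 times it, then the intrinsics apply), "extrinsics" (4x4, takes a point from world to camera coordinates). Camera axes: x right, y up, looking along -z (the intrinsics and any distortion apply to the point x, -y, -z); pixel columns grow to the right and rows downward; lengths in m; the calibration is good to about 2 mm. A picture is of the moment at which its call begins: read the wrist's pose just before it. camera_info takes no time and is no camera call; for the wrist camera it gives the pose at the moment of the call.
- manip.sign_off(): hands the job in, once; it reports no verdict.
Trained networks look in the newest picture that a camera, given by its name, has taken for a name from the list of things; names that differ only in an ending like _2 or _b are one class to them, and where a whole thing is asked for, a point or a joint stands for the part that bears it (a point fixed in the world has none). Each returns a list of dicts, best first, with "score" (0 to 1); they miss things now and then, are a little off and sometimes report something else, mostly with a low value. They report only what shows in the picture. A call takes as long as a camera call. They do not tell look-alikes from the thing itself.
- manip.boxes_of(query, camera): "xyz" ([x, y, z] in m, in world coordinates, good to about 4 mm: the middle of the surface that is visible of it).
- manip.cut_out(query, camera): "pixels" (480x640 bool, what is visible of it).
The state is a dict: "clock": time; "qpos": joint angles; "dq": joint speeds; "joint_efforts": joint torques, N m; "tcp_pos": TCP position; "tool_rot": TCP orientation; "ft_force": force on the tool from outside, world axes, zero at the start; "ft_torque": the same for the moment, N m; "gripper_width": finger opening in m.
Only numpy, scipy, OpenCV 4.12 (cv2) and the standard library are available. Lean on these libraries where they do the work, as an engineer would, in place of code of your own. Each camera call takes 0.05 s, during which the arm holds its last target. There are 200 camera calls.

## Working session

There is one attempt and no reset: what is moved stays moved. The work goes in short steps, Python scripts to look and compute and a tool call to move; the robot and the scene stay as the last step left them, time stands still between calls to the robot, and variables do not carry over. Pictures are saved under pics/ and viewed, about 12 in all and at most 16, crops included, and the job is handed in when it is done.

Besides the shell and the picture viewer there is one more tool, called after "Request:" as name(argument=value, ...) on one line, values as JSON. servo_tool: Moves the arm, as the interface text tells. Its arguments: {"type":"object","properties":{"series":{"type":"array","items":{"type":"object","properties":{"dx":{"type":"number"},"dy":{"type":"number"},"dz":{"type":"number"},"wx":{"type":"number"},"wy":{"type":"number"},"wz":{"type":"number"},"claw":{"type":"number"}}}},"squeeze":{"type":"number"}},"required":["series"]}

```bash
mkdir -p pics; ls; python3 - <<'E'
from station import manip
import cv2,numpy as np
s=manip.sense();print(s['clock'],s['tcp_pos'],s['tool_rot'],s['gripper_width'])
for c in ['scene','top']:
    cv2.imwrite(f'pics/{c}0.png',manip.grab_frame(c))
    for q in ['round','beehive_1','oblong_1','bin_round','bin_beehive','bin_oblong','carton','tape']:
        for d in manip.boxes_of(q,c): print(c,q,np.round(d['xyz'],3),round(d['score'],2))
for c in ['top','wrist']:
    i=manip.camera_info(c);print(np.round(i['mtx'],1),i['k1'],np.round(i['extrinsics'],3))
E
```

```text
pics
0.0 [0.22750894 0.5815789  0.22181506] [-5.82180069e-01 -3.08700093e+00  2.49751720e-03] 0.08747564140494346
scene round [0.426 0.468 0.029] 0.96
scene round [0.347 0.251 0.028] 0.93
scene round [0.321 0.138 0.027] 0.9
scene round [0.189 0.32  0.021] 0.81
scene round [0.341 0.424 0.025] 0.57
scene round [0.562 0.4   0.037] 0.44
scene beehive_1 [0.414 0.132 0.03 ] 0.65
scene beehive_1 [ 0.344 -0.275  0.027] 0.58
scene oblong_1 [ 0.448 -0.001  0.022] 0.85
scene oblong_1 [ 0.416 -0.142  0.027] 0.6
scene bin_round [ 0.417 -0.14   0.025] 0.74
scene bin_round [0.63  0.028 0.032] 0.62
scene bin_beehive [0.65  0.225 0.031] 0.65
scene bin_oblong [ 0.626 -0.203  0.023] 0.62
scene carton [ 0.531 -0.454  0.052] 0.71
scene tape [0.566 0.4   0.034] 0.76
top round [0.313 0.155 0.034] 0.87
top round [0.425 0.47  0.034] 0.87
top round [0.327 0.438 0.03 ] 0.84
top round [0.182 0.325 0.033] 0.79
top round [0.338 0.26  0.031] 0.63
top beehive_1 [0.405 0.142 0.035] 0.67
top beehive_1 [ 0.337 -0.264  0.029] 0.55
top oblong_1 [ 0.409 -0.13   0.027] 0.85
top oblong_1 [0.439 0.012 0.033] 0.72
top bin_round [0.628 0.016 0.004] 0.79
top bin_round [ 0.619 -0.226  0.005] 0.44
top bin_beehive [0.649 0.207 0.007] 0.74
top bin_oblong [ 0.622 -0.225  0.008] 0.77
top carton [ 0.52  -0.442  0.052] 0.96
top tape [0.561 0.416 0.053] 0.86
[[474.4   0.  317.8]
 [  0.  474.4 249.9]
 [  0.    0.    1. ]] -0.028940244079020697 [[-0.014 -1.    -0.016  0.029]
 [ 0.995 -0.016  0.1   -0.398]
 [-0.1   -0.014  0.995 -1.142]
 [ 0.     0.     0.     1.   ]]
[[335.8   0.  319.5]
 [  0.  335.8 233.8]
 [  0.    0.    1. ]] -0.012617444727000575 [[ 0.364  0.931  0.    -0.624]
 [-0.887  0.347 -0.305  0.038]
 [-0.284  0.111  0.952 -0.392]
 [ 0.     0.     0.     1.   ]]
```

View pics/top0.png

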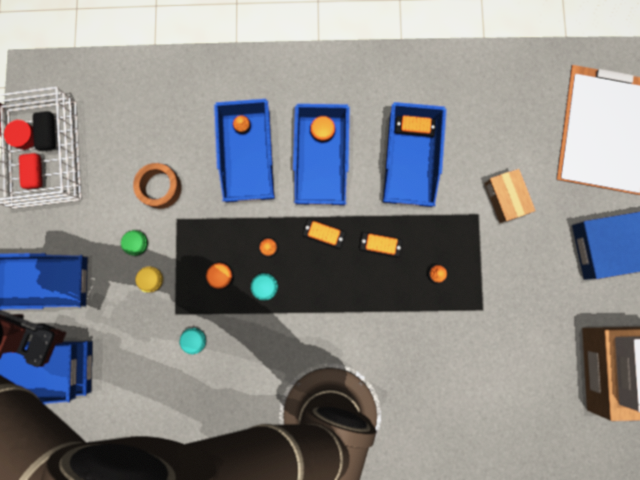

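View pics/scene0.png

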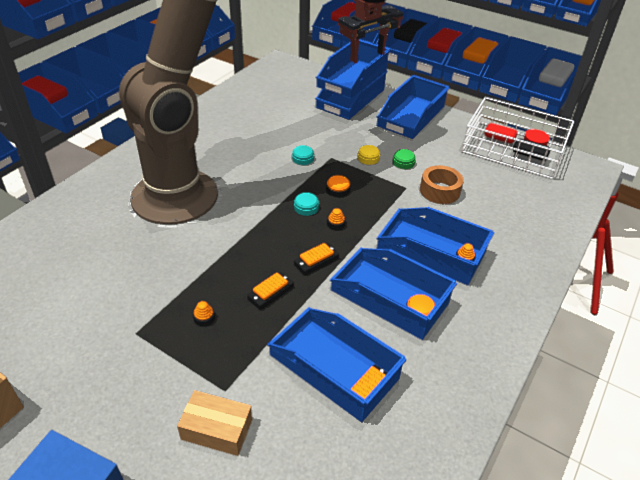

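The top view shows these amber lamps on the mat:
- round at (219,275)
- beehives at (268,247) and (438,273)
- oblongs at (323,233) and (381,244)

Look-alikes of the round are turquoise at (264,287) and (192,341), yellow at (149,279) and green at (134,242). The bins, left to right, are beehive, round and oblong. I'll fit poses using silhouettes from both cameras.

```bash
cat > h.py <<'E'
from station import manip
import cv2,numpy as np
from scipy.optimize import minimize
def proj(P,i):
    P=np.asarray(P,float); c=P@i['extrinsics'][:3,:3].T+i['extrinsics'][:3,3]
    u=np.c_[c[:,0],-c[:,1]]/-c[:,2:]; u=u*(1+i['k1']*(u**2).sum(1,keepdims=True))
    return u*[i['mtx'][0,0],i['mtx'][1,1]]+i['mtx'][:2,2]
def box(a,b,z): return [[sx*a/2,sy*b/2,z] for sx in(-1,1) for sy in(-1,1)]
def ring(r,z): return [[r*np.cos(t),r*np.sin(t),z] for t in np.linspace(0,6.283,32,endpoint=False)]
M={'oblong':box(72,38,18)+box(72,38,30),'round':ring(29,18)+ring(25,25)+ring(12,32),
 'beehive':ring(19,18)+ring(8,46),
 'bin':[[x*115,y*62,z] for y in(-1,1) for x,z in((1,0),(-1,0),(1,72),(-1,36),(-46/115,72))]}
M={k:np.array(v)/1000 for k,v in M.items()}
def hull(kind,p,i,z):
    c,s=np.cos(p[2]),np.sin(p[2]); m=M[kind]
    P=np.c_[m[:,0]*c-m[:,1]*s+p[0],m[:,0]*s+m[:,1]*c+p[1],m[:,2]+z]
    return cv2.convexHull(proj(P,i).astype(np.float32)).reshape(-1,2)
def blob(img,kind,near):
    hsv=cv2.cvtColor(img,cv2.COLOR_BGR2HSV)
    r=((100,90,50),(125,255,255)) if kind=='bin' else ((3,120,60),(24,255,255))
    m=cv2.inRange(hsv,*r)
    if kind=='bin': m=cv2.morphologyEx(m,cv2.MORPH_OPEN,np.ones((3,3)))
    cs,_=cv2.findContours(m,cv2.RETR_EXTERNAL,cv2.CHAIN_APPROX_NONE)
    cs=[c for c in cs if cv2.contourArea(c)>25]
    c=max(cs,key=lambda c:cv2.pointPolygonTest(c,tuple(map(float,near)),True))
    return cv2.convexHull(c).reshape(-1,2).astype(np.float32)
def fit(img,i,kind,p0,z):
    near=proj([[p0[0],p0[1],z+(0.01 if kind=='bin' else .025)]],i)[0]
    t=blob(img,kind,near)
    def cost(p):
        h=hull(kind,p,i,z); a=cv2.intersectConvexConvex(h,t)[0]
        return 1-a/(cv2.contourArea(h)+cv2.contourArea(t)-a)
    best=None
    for y in ([p0[2]+k for k in (-.3,0,.3)] if kind in('bin','oblong') else [0]):
        x0=np.array([p0[0],p0[1],y])
        r=minimize(cost,x0,method='Nelder-Mead',options=dict(initial_simplex=[x0,x0+[.015,0,0],x0+[0,.015,0],x0+[0,0,.2]],xatol=1e-4,fatol=1e-4))
        if best is None or r.fun<best.fun: best=r
    return best.x,1-best.fun
E
python3 - <<'E'
from h import *
S=[('round',.34,.256,0),('beehive',.41,.137,0),('beehive',.34,-.27,0),('oblong',.443,.005,1.9),('oblong',.412,-.135,1.6),('bin',.65,.21,0),('bin',.63,.02,0),('bin',.622,-.21,0)]
for c in('top','scene'):
    i=manip.camera_info(c);img=cv2.imread(f'pics/{c}0.png')
    for k,x,y,w in S:
        for w in ([w,w+.8,w-.8] if k=='oblong' else [w]):
            p,q=fit(img,i,k,(x,y,w),0 if k=='bin' else .003);print(c,k,np.round(p,3),round(q,3))
E
```

```text
top round [0.338 0.265 0.084] 0.823
top beehive [0.405 0.146 0.217] 0.727
top beehive [ 0.335 -0.267  0.083] 0.762
top oblong [0.44  0.008 1.213] 0.862
top oblong [0.44  0.008 1.212] 0.862
top oblong [0.44  0.008 1.212] 0.862
top oblong [ 0.411 -0.131  1.379] 0.858
top oblong [ 0.411 -0.131  1.378] 0.858
top oblong [ 0.411 -0.131  1.378] 0.858
top bin [0.646 0.201 0.049] 0.976
top bin [ 0.633  0.012 -0.036] 0.945
top bin [ 0.629 -0.215 -0.11 ] 0.97
scene round [0.34  0.262 0.014] 0.83
scene beehive [0.408 0.141 0.117] 0.867
scene beehive [ 0.338 -0.271  0.147] 0.854
scene oblong [0.439 0.007 1.25 ] 0.911
scene oblong [0.439 0.007 4.391] 0.911
scene oblong [0.439 0.007 1.25 ] 0.911
scene oblong [ 0.41  -0.133  1.388] 0.937
scene oblong [ 0.41  -0.133  4.53 ] 0.937
scene oblong [ 0.41  -0.133  1.388] 0.937
scene bin [0.643 0.065 0.918] 0.526
scene bin [ 0.63   0.011 -0.039] 0.531
scene bin [ 0.625 -0.215 -0.111] 0.98
```

Top and scene fits agree to about 4 mm:

| Item | x | y | yaw |
|---|---|---|---|
| round | .339 | .263 | – |
| beehive A | .406 | .143 | – |
| beehive B | .337 | -.269 | – |
| oblong A | .440 | .008 | 1.23 |
| oblong B | .411 | -.132 | 1.383 |

Before reaching, I'll confirm the round in a crop and move above it.

```bash
cat >> h.py <<'E'
from scipy.spatial.transform import Rotation as Ro
def plan(x,y,z,th):
    "turn (deg about tool z) then shift (tool axes, jaw yaw th)"
    s=manip.sense(); R=Ro.from_rotvec(s['tool_rot']).as_matrix()
    cur=np.arctan2(R[1,1],R[0,1]); d=(cur-th+np.pi/2)%np.pi-np.pi/2
    c,sn=np.cos(th),np.sin(th); D=np.array([x,y,z])-s['tcp_pos']
    f=1 if abs((cur-th+np.pi)%(2*np.pi)-np.pi)<np.pi/2 else -1
    print('clock',round(s['clock'],2),'tcp',np.round(s['tcp_pos'],4),'jaw',round(cur,3),'w',round(s['gripper_width'],4),'tilt',round(float(np.degrees(np.arccos(-R[2,2]))),2),'q7',round(s['qpos'][6],2))
    print('wz',round(np.degrees(d),1),'dx dy dz',np.round([f*(-sn*D[0]+c*D[1]),f*(c*D[0]+sn*D[1]),-D[2]],4))
def binpt(b,bx,by=0):
    B={'beehive':(.646,.201,.049),'round':(.632,.012,-.037),'oblong':(.627,-.215,-.11)}[b]
    return B[0]+bx*np.cos(B[2])-by*np.sin(B[2]),B[1]+bx*np.sin(B[2])+by*np.cos(B[2]),B[2]
E
python3 - <<'E'
from h import *
cv2.imwrite('pics/crop.png',cv2.resize(cv2.imread('pics/top0.png')[220:320,120:280],None,fx=4,fy=4,interpolation=cv2.INTER_CUBIC))
E
```

```text
(no output)
```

View pics/crop.png

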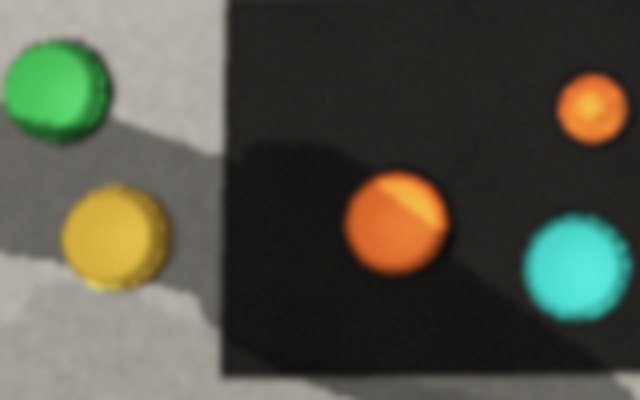

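Request:
servo_tool(series=[{"wz":10.1},{"wz":10.1},{"wz":10.1},{"wz":10.1},{"wz":10.1},{"wz":10.1},{"wz":10.1},{"dx":-0.0523,"dy":0.0205},{"dx":-0.0523,"dy":0.0205},{"dx":-0.0523,"dy":0.0205},{"dx":-0.0523,"dy":0.0205},{"dx":-0.0523,"dy":0.0205},{"dx":-0.0523,"dy":0.0205},{"dz":0.05},{"dz":0.04},{}], squeeze=15)

```text
invalid input
```

The crop confirms it: the amber round on the mat is at crop (397,222), which is full-frame (219,275). The green, yellow and turquoise ones are look-alikes. The move was refused, so I'll give every key in each row.

Request:
servo_tool(series=[{"dx":0,"dy":0,"dz":0,"wx":0,"wy":0,"wz":10.1,"claw":0},{"dx":0,"dy":0,"dz":0,"wx":0,"wy":0,"wz":10.1,"claw":0},{"dx":0,"dy":0,"dz":0,"wx":0,"wy":0,"wz":10.1,"claw":0},{"dx":0,"dy":0,"dz":0,"wx":0,"wy":0,"wz":10.1,"claw":0},{"dx":0,"dy":0,"dz":0,"wx":0,"wy":0,"wz":10.1,"claw":0},{"dx":0,"dy":0,"dz":0,"wx":0,"wy":0,"wz":10.1,"claw":0},{"dx":0,"dy":0,"dz":0,"wx":0,"wy":0,"wz":10.1,"claw":0},{"dx":-0.0523,"dy":0.0205,"dz":0,"wx":0,"wy":0,"wz":0,"claw":0},{"dx":-0.0523,"dy":0.0205,"dz":0,"wx":0,"wy":0,"wz":0,"claw":0},{"dx":-0.0523,"dy":0.0205,"dz":0,"wx":0,"wy":0,"wz":0,"claw":0},{"dx":-0.0523,"dy":0.0205,"dz":0,"wx":0,"wy":0,"wz":0,"claw":0},{"dx":-0.0523,"dy":0.0205,"dz":0,"wx":0,"wy":0,"wz":0,"claw":0},{"dx":-0.0523,"dy":0.0205,"dz":0,"wx":0,"wy":0,"wz":0,"claw":0},{"dx":0,"dy":0,"dz":0.05,"wx":0,"wy":0,"wz":0,"claw":0},{"dx":0,"dy":0,"dz":0.04,"wx":0,"wy":0,"wz":0,"claw":0},{"dx":0,"dy":0,"dz":0,"wx":0,"wy":0,"wz":0,"claw":0}], squeeze=15)

```text
clock: 2.9
tcp_pos: [0.3381, 0.2626, 0.1311]
tool_rot: [2.261, 2.18, -0.008]
ft_force: [0.2, -0.5, -0.5]
gripper_width: 0.0878
```

```bash
python3 - <<'E'
from h import *
plan(.339,.263,.007,-.037)
i=manip.camera_info('wrist');img=manip.grab_frame('wrist');cv2.imwrite('pics/w1.png',img)
print(fit(img,i,'round',(.339,.263,0),.003))
E
```

```text
clock 2.9 tcp [0.3381 0.2626 0.1311] jaw -0.036 w 0.0878 tilt 0.28 q7 -0.7
wz 0.0 dx dy dz [0.0004 0.0009 0.1241]
(array([ 0.33896405,  0.26571989, -0.13376319]), np.float64(0.8636581785321282))
```

View pics/w1.png

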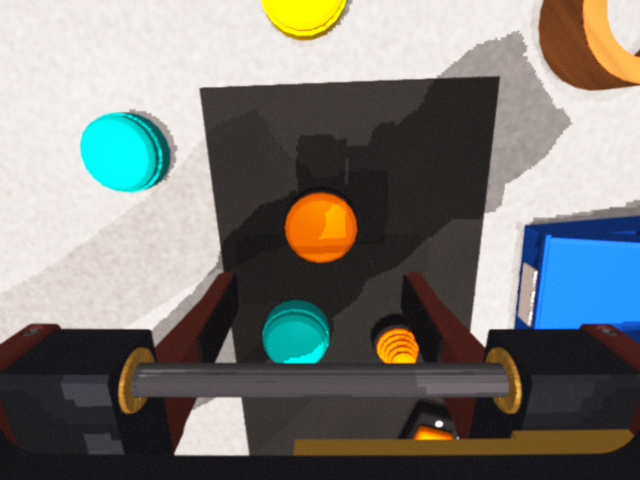

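The wrist view shows the amber round centred between the fingers at (321,228), and its fit of (.339,.266) agrees. Next I descend, grip and lift.

Request:
servo_tool(series=[{"dx":0.002,"dy":0.001,"dz":0.05,"wx":0,"wy":0,"wz":0,"claw":0},{"dx":0,"dy":0,"dz":0.04,"wx":0,"wy":0,"wz":0,"claw":0},{"dx":0,"dy":0,"dz":0.024,"wx":0,"wy":0,"wz":0,"claw":0},{"dx":0,"dy":0,"dz":0.009,"wx":0,"wy":0,"wz":0,"claw":0},{"dx":0,"dy":0,"dz":0,"wx":0,"wy":0,"wz":0,"claw":1},{"dx":0,"dy":0,"dz":0,"wx":0,"wy":0,"wz":0,"claw":1},{"dx":0,"dy":0,"dz":0,"wx":0,"wy":0,"wz":0,"claw":1},{"dx":0,"dy":0,"dz":0,"wx":0,"wy":0,"wz":0,"claw":1}], squeeze=15)

```text
clock: 3.95
tcp_pos: [0.3407, 0.2667, 0.0106]
tool_rot: [-2.26, -2.181, -0.003]
ft_force: [-1.4, -0.7, 8.4]
gripper_width: 0.0635
```

```bash
python3 - <<'E'
from h import *
x,y,t=binpt('round',-.03); plan(x,y,.008,t)
E
```

```text
clock 3.95 tcp [0.3407 0.2667 0.0106] jaw -0.036 w 0.0635 tilt 0.1 q7 -0.55
wz 0.1 dx dy dz [-0.2437  0.2705  0.0026]
```

Gripped at 63.5 mm. Next: lift, carry over the round bin, then check.

Request:
servo_tool(series=[{"dx":0,"dy":0,"dz":-0.02,"wx":0,"wy":0,"wz":0,"claw":1},{"dx":0,"dy":0,"dz":-0.05,"wx":0,"wy":0,"wz":0,"claw":1},{"dx":0,"dy":0,"dz":-0.05,"wx":0,"wy":0,"wz":0,"claw":1},{"dx":-0.02,"dy":0.022,"dz":0,"wx":0,"wy":0,"wz":0,"claw":1},{"dx":-0.041,"dy":0.045,"dz":0,"wx":0,"wy":0,"wz":0,"claw":1},{"dx":-0.041,"dy":0.045,"dz":0,"wx":0,"wy":0,"wz":0,"claw":1},{"dx":-0.041,"dy":0.045,"dz":0,"wx":0,"wy":0,"wz":0,"claw":1},{"dx":-0.041,"dy":0.045,"dz":0,"wx":0,"wy":0,"wz":0,"claw":1},{"dx":-0.04,"dy":0.045,"dz":0,"wx":0,"wy":0,"wz":0,"claw":1},{"dx":-0.02,"dy":0.023,"dz":0,"wx":0,"wy":0,"wz":0,"claw":1},{"dx":0,"dy":0,"dz":0,"wx":0,"wy":0,"wz":0,"claw":1}], squeeze=15)

```text
clock: 5.32
tcp_pos: [0.6024, 0.0097, 0.1297]
tool_rot: [2.264, 2.176, -0.001]
ft_force: [-0.7, -0.2, -1.4]
gripper_width: 0.0635
```

```bash
python3 - <<'E'
from h import *
x,y,t=binpt('round',-.03); plan(x,y,.013,t); print(manip.sense()['ft_force'])
cv2.imwrite('pics/w2.png',manip.grab_frame('wrist'))
E
```

```text
clock 5.33 tcp [0.6024 0.0097 0.1297] jaw -0.04 w 0.0635 tilt 0.09 q7 0.13
wz -0.2 dx dy dz [ 0.0034 -0.0005  0.1167]
[-0.67626988 -0.2208022  -1.36238552]
```

View pics/w2.png

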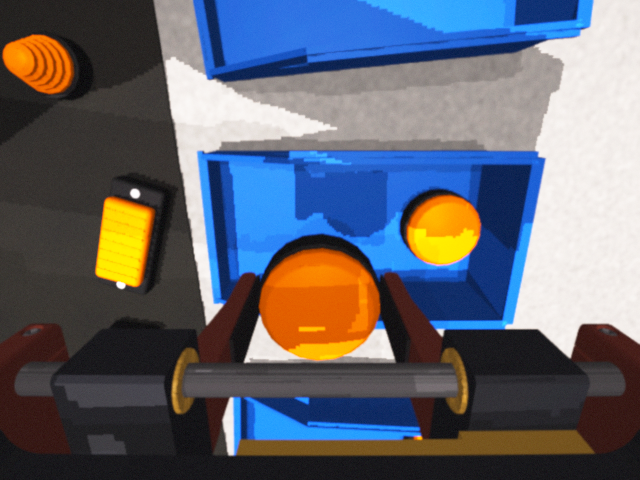

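Held level at (320,298), with free floor beneath it in the middle bin. The existing round is at (442,228). I'll lower, release a little and rise.

Request:
servo_tool(series=[{"dx":0.003,"dy":0,"dz":0.04,"wx":0,"wy":0,"wz":0,"claw":1},{"dx":0,"dy":0,"dz":0.04,"wx":0,"wy":0,"wz":0,"claw":1},{"dx":0,"dy":0,"dz":0.022,"wx":0,"wy":0,"wz":0,"claw":1},{"dx":0,"dy":0,"dz":0.01,"wx":0,"wy":0,"wz":0,"claw":1},{"dx":0,"dy":0,"dz":0.004,"wx":0,"wy":0,"wz":0,"claw":1},{"dx":0,"dy":0,"dz":0,"wx":0,"wy":0,"wz":0,"claw":1},{"dx":0,"dy":0,"dz":0,"wx":0,"wy":0,"wz":0,"claw":1}], squeeze=15)

```text
clock: 6.25
tcp_pos: [0.6021, 0.0156, 0.0146]
tool_rot: [2.26, 2.181, 0.002]
ft_force: [0.0, 0.4, -1.8]
gripper_width: 0.0637
```

Request:
servo_tool(series=[{"dx":0,"dy":0,"dz":0,"wx":0,"wy":0,"wz":0,"claw":0.16},{"dx":0,"dy":0,"dz":0,"wx":0,"wy":0,"wz":0,"claw":0.16},{"dx":0,"dy":0,"dz":0,"wx":0,"wy":0,"wz":0,"claw":0.16},{"dx":0,"dy":0,"dz":-0.02,"wx":0,"wy":0,"wz":0,"claw":0.16},{"dx":0,"dy":0,"dz":-0.05,"wx":0,"wy":0,"wz":0,"claw":0.16},{"dx":0,"dy":0,"dz":-0.05,"wx":0,"wy":0,"wz":0,"claw":0.16},{"dx":0,"dy":0,"dz":0,"wx":0,"wy":0,"wz":0,"claw":0}], squeeze=15)

```text
clock: 7.12
tcp_pos: [0.6044, 0.0151, 0.139]
tool_rot: [2.258, 2.177, 0.011]
ft_force: [-0.2, 0.9, -1.1]
gripper_width: 0.0803
```

```bash
python3 - <<'E'
from h import *
plan(.406,.143,.011,.049)
cv2.imwrite('pics/w3.png',manip.grab_frame('wrist'))
E
```

```text
clock 7.12 tcp [0.6044 0.0151 0.139 ] jaw -0.037 w 0.0803 tilt 0.48 q7 0.12
wz -4.9 dx dy dz [ 0.1374 -0.1919  0.128 ]
```

View pics/w3.png

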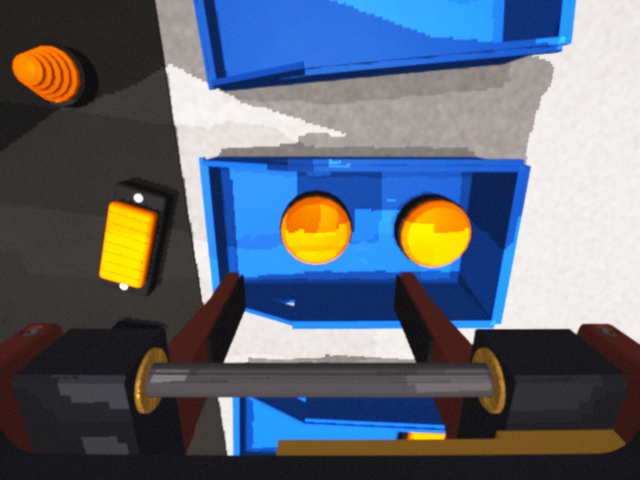

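The round lies flat in its bin at (316,230), clear of the old one. Next is beehive A.

Request:
servo_tool(series=[{"dx":0,"dy":0,"dz":0,"wx":0,"wy":0,"wz":-4.9,"claw":0},{"dx":0.027,"dy":-0.038,"dz":0,"wx":0,"wy":0,"wz":0,"claw":0},{"dx":0.037,"dy":-0.052,"dz":0,"wx":0,"wy":0,"wz":0,"claw":0},{"dx":0.037,"dy":-0.052,"dz":0,"wx":0,"wy":0,"wz":0,"claw":0},{"dx":0.036,"dy":-0.05,"dz":0,"wx":0,"wy":0,"wz":0,"claw":0},{"dx":0,"dy":0,"dz":0.03,"wx":0,"wy":0,"wz":0,"claw":0},{"dx":0,"dy":0,"dz":0,"wx":0,"wy":0,"wz":0,"claw":0}], squeeze=15)

```text
clock: 8.05
tcp_pos: [0.4032, 0.1411, 0.1023]
tool_rot: [-2.163, -2.277, 0.006]
ft_force: [0.7, 0.2, 0.2]
gripper_width: 0.0882
```

```bash
python3 - <<'E'
from h import *
plan(.406,.143,.011,.049)
i=manip.camera_info('wrist');img=manip.grab_frame('wrist')
print(fit(img,i,'beehive',(.406,.143,0),.003))
E
```

```text
clock 8.05 tcp [0.4032 0.1411 0.1023] jaw 0.051 w 0.0882 tilt 0.23 q7 -0.21
wz 0.1 dx dy dz [0.0018 0.0029 0.0913]
(array([0.4074823 , 0.14550789, 0.01563   ]), np.float64(0.8557970220115335))
```

Request:
servo_tool(series=[{"dx":0.003,"dy":0.004,"dz":0.03,"wx":0,"wy":0,"wz":0,"claw":0},{"dx":0,"dy":0,"dz":0.035,"wx":0,"wy":0,"wz":0,"claw":0},{"dx":0,"dy":0,"dz":0.018,"wx":0,"wy":0,"wz":0,"claw":0},{"dx":0,"dy":0,"dz":0.007,"wx":0,"wy":0,"wz":0,"claw":0},{"dx":0,"dy":0,"dz":0,"wx":0,"wy":0,"wz":0,"claw":1},{"dx":0,"dy":0,"dz":0,"wx":0,"wy":0,"wz":0,"claw":1},{"dx":0,"dy":0,"dz":0,"wx":0,"wy":0,"wz":0,"claw":1},{"dx":0,"dy":0,"dz":0,"wx":0,"wy":0,"wz":0,"claw":1},{"dx":0,"dy":0,"dz":0,"wx":0,"wy":0,"wz":0,"claw":1}], squeeze=15)

```text
clock: 9.22
tcp_pos: [0.409, 0.1447, 0.0139]
tool_rot: [-2.165, -2.276, -0.0]
ft_force: [-0.3, 0.4, 4.0]
gripper_width: 0.0454
```

```bash
python3 - <<'E'
from h import *
x,y,t=binpt('beehive',0); plan(x,y,.12,t)
E
```

```text
clock 9.22 tcp [0.409  0.1447 0.0139] jaw 0.05 w 0.0454 tilt 0.02 q7 -0.07
wz 0.0 dx dy dz [ 0.0446  0.2395 -0.1061]
```

Gripped at 45.4 mm, with light contact at z=.014, so I'll stay slightly higher next time. Carrying to the beehive bin.

Request:
servo_tool(series=[{"dx":0,"dy":0,"dz":-0.02,"wx":0,"wy":0,"wz":0,"claw":1},{"dx":0,"dy":0,"dz":-0.05,"wx":0,"wy":0,"wz":0,"claw":1},{"dx":0,"dy":0,"dz":-0.05,"wx":0,"wy":0,"wz":0,"claw":1},{"dx":0.004,"dy":0.022,"dz":0,"wx":0,"wy":0,"wz":0,"claw":1},{"dx":0.008,"dy":0.044,"dz":0,"wx":0,"wy":0,"wz":0,"claw":1},{"dx":0.01,"dy":0.05,"dz":0,"wx":0,"wy":0,"wz":0,"claw":1},{"dx":0.01,"dy":0.05,"dz":0,"wx":0,"wy":0,"wz":0,"claw":1},{"dx":0.008,"dy":0.05,"dz":0,"wx":0,"wy":0,"wz":0,"claw":1},{"dx":0.004,"dy":0.024,"dz":0,"wx":0,"wy":0,"wz":0,"claw":1},{"dx":0,"dy":0,"dz":0,"wx":0,"wy":0,"wz":0,"claw":1}], squeeze=15)

```text
clock: 10.48
tcp_pos: [0.6473, 0.2002, 0.1325]
tool_rot: [2.166, 2.275, -0.002]
ft_force: [-0.4, -0.0, -1.1]
gripper_width: 0.0455
```

```bash
python3 - <<'E'
from h import *
x,y,t=binpt('beehive',0); plan(x,y,.017,t)
E
```

```text
clock 10.47 tcp [0.6473 0.2002 0.1325] jaw 0.049 w 0.0455 tilt 0.08 q7 -0.06
wz 0.0 dx dy dz [ 0.0009 -0.0012  0.1155]
```

Request:
servo_tool(series=[{"dx":0.001,"dy":-0.001,"dz":0.04,"wx":0,"wy":0,"wz":0,"claw":1},{"dx":0,"dy":0,"dz":0.04,"wx":0,"wy":0,"wz":0,"claw":1},{"dx":0,"dy":0,"dz":0.022,"wx":0,"wy":0,"wz":0,"claw":1},{"dx":0,"dy":0,"dz":0.01,"wx":0,"wy":0,"wz":0,"claw":1},{"dx":0,"dy":0,"dz":0.004,"wx":0,"wy":0,"wz":0,"claw":1},{"dx":0,"dy":0,"dz":0,"wx":0,"wy":0,"wz":0,"claw":1},{"dx":0,"dy":0,"dz":0,"wx":0,"wy":0,"wz":0,"claw":1}], squeeze=15)

```text
clock: 11.35
tcp_pos: [0.6462, 0.2015, 0.0188]
tool_rot: [2.165, 2.275, 0.002]
ft_force: [-0.2, -0.6, -0.9]
gripper_width: 0.0453
```

Request:
servo_tool(series=[{"dx":0,"dy":0,"dz":0,"wx":0,"wy":0,"wz":0,"claw":0.34},{"dx":0,"dy":0,"dz":0,"wx":0,"wy":0,"wz":0,"claw":0.34},{"dx":0,"dy":0,"dz":0,"wx":0,"wy":0,"wz":0,"claw":0.34},{"dx":0,"dy":0,"dz":-0.02,"wx":0,"wy":0,"wz":0,"claw":0.34},{"dx":0,"dy":0,"dz":-0.05,"wx":0,"wy":0,"wz":0,"claw":0.34},{"dx":0,"dy":0,"dz":-0.05,"wx":0,"wy":0,"wz":0,"claw":0.34},{"dx":0,"dy":0,"dz":0,"wx":0,"wy":0,"wz":0,"claw":0}], squeeze=15)

```text
clock: 12.22
tcp_pos: [0.6486, 0.2017, 0.1439]
tool_rot: [2.164, 2.273, 0.013]
ft_force: [-0.7, 0.2, -0.7]
gripper_width: 0.0649
```

```bash
python3 - <<'E'
from h import *
plan(.337,-.269,.125,.049)
cv2.imwrite('pics/w4.png',manip.grab_frame('wrist'))
E
```

```text
clock 12.22 tcp [0.6486 0.2017 0.1439] jaw 0.049 w 0.0649 tilt 0.52 q7 -0.07
wz 0.0 dx dy dz [-0.4549 -0.3342  0.0189]
```

View pics/w4.png

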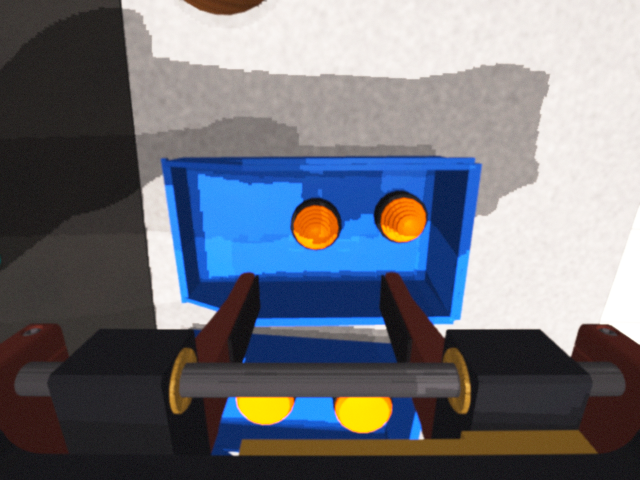

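Beehive A stands at (316,224), clear of the old one at (402,217). Next is beehive B.

Request:
servo_tool(series=[{"dx":-0.02,"dy":-0.015,"dz":0,"wx":0,"wy":0,"wz":0,"claw":0},{"dx":-0.043,"dy":-0.032,"dz":0,"wx":0,"wy":0,"wz":0,"claw":0},{"dx":-0.043,"dy":-0.032,"dz":0,"wx":0,"wy":0,"wz":0,"claw":0},{"dx":-0.043,"dy":-0.032,"dz":0,"wx":0,"wy":0,"wz":0,"claw":0},{"dx":-0.043,"dy":-0.032,"dz":0,"wx":0,"wy":0,"wz":0,"claw":0},{"dx":-0.043,"dy":-0.032,"dz":0,"wx":0,"wy":0,"wz":0,"claw":0},{"dx":-0.043,"dy":-0.032,"dz":0,"wx":0,"wy":0,"wz":0,"claw":0},{"dx":-0.043,"dy":-0.032,"dz":0,"wx":0,"wy":0,"wz":0,"claw":0},{"dx":-0.043,"dy":-0.032,"dz":0,"wx":0,"wy":0,"wz":0,"claw":0},{"dx":-0.043,"dy":-0.031,"dz":0,"wx":0,"wy":0,"wz":0,"claw":0},{"dx":-0.043,"dy":-0.03,"dz":0.02,"wx":0,"wy":0,"wz":0,"claw":0},{"dx":0,"dy":0,"dz":0.02,"wx":0,"wy":0,"wz":0,"claw":0},{"dx":0,"dy":0,"dz":0,"wx":0,"wy":0,"wz":0,"claw":0}], squeeze=15)

```text
clock: 13.9
tcp_pos: [0.3346, -0.2642, 0.0965]
tool_rot: [-2.165, -2.272, 0.002]
ft_force: [-0.7, 0.4, -0.7]
gripper_width: 0.0882
```

```bash
python3 - <<'E'
from h import *
plan(.337,-.269,.016,.049)
i=manip.camera_info('wrist');img=manip.grab_frame('wrist')
print(fit(img,i,'beehive',(.337,-.269,0),.003))
E
```

```text
clock 13.9 tcp [ 0.3346 -0.2642  0.0965] jaw 0.048 w 0.0882 tilt 0.21 q7 0.9
wz -0.1 dx dy dz [-0.0049  0.0022  0.0805]
(array([ 0.33625976, -0.26779911,  0.14718957]), np.float64(0.8628336843854914))
```

Request:
servo_tool(series=[{"dx":-0.004,"dy":0.002,"dz":0.03,"wx":0,"wy":0,"wz":0,"claw":0},{"dx":0,"dy":0,"dz":0.03,"wx":0,"wy":0,"wz":0,"claw":0},{"dx":0,"dy":0,"dz":0.015,"wx":0,"wy":0,"wz":0,"claw":0},{"dx":0,"dy":0,"dz":0.006,"wx":0,"wy":0,"wz":0,"claw":0},{"dx":0,"dy":0,"dz":0,"wx":0,"wy":0,"wz":0,"claw":1},{"dx":0,"dy":0,"dz":0,"wx":0,"wy":0,"wz":0,"claw":1},{"dx":0,"dy":0,"dz":0,"wx":0,"wy":0,"wz":0,"claw":1},{"dx":0,"dy":0,"dz":0,"wx":0,"wy":0,"wz":0,"claw":1},{"dx":0,"dy":0,"dz":0,"wx":0,"wy":0,"wz":0,"claw":1}], squeeze=15)

```text
clock: 15.08
tcp_pos: [0.3385, -0.2684, 0.0168]
tool_rot: [2.165, 2.276, 0.0]
ft_force: [-0.4, -0.1, 3.5]
gripper_width: 0.0451
```

```bash
python3 - <<'E'
from h import *
x,y,t=binpt('beehive',-.062); plan(x,y,.13,t)
E
```

```text
clock 15.07 tcp [ 0.3385 -0.2684  0.0168] jaw 0.05 w 0.0451 tilt 0.02 q7 1.08
wz 0.0 dx dy dz [ 0.4538  0.2681 -0.1132]
```

Request:
servo_tool(series=[{"dx":0,"dy":0,"dz":-0.02,"wx":0,"wy":0,"wz":0,"claw":1},{"dx":0,"dy":0,"dz":-0.05,"wx":0,"wy":0,"wz":0,"claw":1},{"dx":0,"dy":0,"dz":-0.05,"wx":0,"wy":0,"wz":0,"claw":1},{"dx":0.02,"dy":0.012,"dz":0,"wx":0,"wy":0,"wz":0,"claw":1},{"dx":0.042,"dy":0.025,"dz":0,"wx":0,"wy":0,"wz":0,"claw":1},{"dx":0.046,"dy":0.027,"dz":0,"wx":0,"wy":0,"wz":0,"claw":1},{"dx":0.046,"dy":0.027,"dz":0,"wx":0,"wy":0,"wz":0,"claw":1},{"dx":0.046,"dy":0.027,"dz":0,"wx":0,"wy":0,"wz":0,"claw":1},{"dx":0.046,"dy":0.027,"dz":0,"wx":0,"wy":0,"wz":0,"claw":1},{"dx":0.046,"dy":0.027,"dz":0,"wx":0,"wy":0,"wz":0,"claw":1},{"dx":0.046,"dy":0.027,"dz":0,"wx":0,"wy":0,"wz":0,"claw":1},{"dx":0.046,"dy":0.027,"dz":0,"wx":0,"wy":0,"wz":0,"claw":1},{"dx":0.046,"dy":0.027,"dz":0,"wx":0,"wy":0,"wz":0,"claw":1},{"dx":0.023,"dy":0.014,"dz":0,"wx":0,"wy":0,"wz":0,"claw":1},{"dx":0,"dy":0,"dz":0,"wx":0,"wy":0,"wz":0,"claw":1}], squeeze=15)

```text
clock: 16.95
tcp_pos: [0.5826, 0.1995, 0.1358]
tool_rot: [-2.162, -2.279, 0.001]
ft_force: [-0.4, 0.2, -0.4]
gripper_width: 0.0454
```

```bash
python3 - <<'E'
from h import *
x,y,t=binpt('beehive',-.062); plan(x,y,.02,t)
E
```

```text
clock 16.95 tcp [0.5826 0.1995 0.1358] jaw 0.053 w 0.0454 tilt 0.04 q7 -0.09
wz 0.2 dx dy dz [-0.0016  0.0014  0.1158]
```

Request:
servo_tool(series=[{"dx":-0.001,"dy":0.001,"dz":0.04,"wx":0,"wy":0,"wz":0,"claw":1},{"dx":0,"dy":0,"dz":0.04,"wx":0,"wy":0,"wz":0,"claw":1},{"dx":0,"dy":0,"dz":0.022,"wx":0,"wy":0,"wz":0,"claw":1},{"dx":0,"dy":0,"dz":0.01,"wx":0,"wy":0,"wz":0,"claw":1},{"dx":0,"dy":0,"dz":0.004,"wx":0,"wy":0,"wz":0,"claw":1},{"dx":0,"dy":0,"dz":0,"wx":0,"wy":0,"wz":0,"claw":1},{"dx":0,"dy":0,"dz":0,"wx":0,"wy":0,"wz":0,"claw":1}], squeeze=15)

```text
clock: 17.82
tcp_pos: [0.5843, 0.1964, 0.0216]
tool_rot: [2.165, 2.275, 0.002]
ft_force: [0.1, 0.8, -0.6]
gripper_width: 0.0453
```

Request:
servo_tool(series=[{"dx":0,"dy":0,"dz":0,"wx":0,"wy":0,"wz":0,"claw":0.34},{"dx":0,"dy":0,"dz":0,"wx":0,"wy":0,"wz":0,"claw":0.34},{"dx":0,"dy":0,"dz":0,"wx":0,"wy":0,"wz":0,"claw":0.34},{"dx":0,"dy":0,"dz":-0.02,"wx":0,"wy":0,"wz":0,"claw":0.34},{"dx":0,"dy":0,"dz":-0.05,"wx":0,"wy":0,"wz":0,"claw":0.34},{"dx":0,"dy":0,"dz":-0.05,"wx":0,"wy":0,"wz":0,"claw":0.34},{"dx":0,"dy":0,"dz":0,"wx":0,"wy":0,"wz":0,"claw":0}], squeeze=15)

```text
clock: 18.7
tcp_pos: [0.5865, 0.1967, 0.1462]
tool_rot: [2.164, 2.273, 0.012]
ft_force: [-0.8, -0.4, -0.4]
gripper_width: 0.0647
```

```bash
python3 - <<'E'
from h import *
plan(.44,.008,.105,1.235-np.pi/2)
cv2.imwrite('pics/w5.png',manip.grab_frame('wrist'))
E
```

```text
clock 18.7 tcp [0.5865 0.1967 0.1462] jaw 0.049 w 0.0647 tilt 0.49 q7 -0.09
wz 22.0 dx dy dz [-0.2265 -0.0761  0.0412]
```

View pics/w5.png

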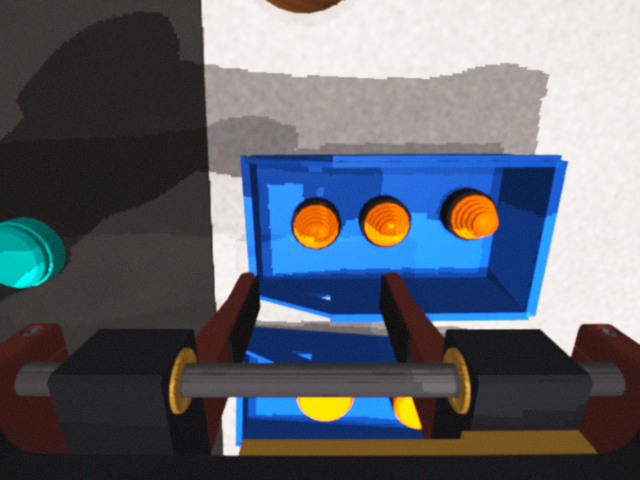

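Three beehives now stand apart at (316,223), (385,221) and (470,214). Next is oblong A.

Request:
servo_tool(series=[{"dx":0,"dy":0,"dz":0,"wx":0,"wy":0,"wz":7.4,"claw":0},{"dx":0,"dy":0,"dz":0,"wx":0,"wy":0,"wz":7.3,"claw":0},{"dx":0,"dy":0,"dz":0,"wx":0,"wy":0,"wz":7.3,"claw":0},{"dx":-0.03,"dy":-0.01,"dz":0,"wx":0,"wy":0,"wz":0,"claw":0},{"dx":-0.05,"dy":-0.016,"dz":0,"wx":0,"wy":0,"wz":0,"claw":0},{"dx":-0.05,"dy":-0.017,"dz":0,"wx":0,"wy":0,"wz":0,"claw":0},{"dx":-0.05,"dy":-0.017,"dz":0,"wx":0,"wy":0,"wz":0,"claw":0},{"dx":-0.047,"dy":-0.016,"dz":0,"wx":0,"wy":0,"wz":0,"claw":0},{"dx":0,"dy":0,"dz":0.041,"wx":0,"wy":0,"wz":0,"claw":0},{"dx":0,"dy":0,"dz":0,"wx":0,"wy":0,"wz":0,"claw":0}], squeeze=15)

```text
clock: 20.0
tcp_pos: [0.4351, 0.0063, 0.0981]
tool_rot: [-2.56, -1.818, 0.007]
ft_force: [-0.7, -1.1, 0.3]
gripper_width: 0.0876
```

```bash
python3 - <<'E'
from h import *
plan(.44,.008,.013,1.235-np.pi/2)
i=manip.camera_info('wrist');img=manip.grab_frame('wrist')
print(fit(img,i,'oblong',(.44,.008,1.235),.003),fit(img,i,'oblong',(.411,-.132,1.385),.003))
E
```

```text
clock 20.0 tcp [0.4351 0.0063 0.0981] jaw -0.335 w 0.0876 tilt 0.29 q7 -0.14
wz 0.0 dx dy dz [0.0032 0.0041 0.0851]
(array([0.43941856, 0.00726135, 1.2139383 ]), np.float64(0.9653108875343398)) (array([ 0.40373163, -0.16947553,  1.42992398]), np.float64(0.5086828840947313))
```

Request:
servo_tool(series=[{"dx":0.002,"dy":0.004,"dz":0.03,"wx":0,"wy":0,"wz":1,"claw":0},{"dx":0,"dy":0,"dz":0.03,"wx":0,"wy":0,"wz":0,"claw":0},{"dx":0,"dy":0,"dz":0.017,"wx":0,"wy":0,"wz":0,"claw":0},{"dx":0,"dy":0,"dz":0.006,"wx":0,"wy":0,"wz":0,"claw":0},{"dx":0,"dy":0,"dz":0,"wx":0,"wy":0,"wz":0,"claw":1},{"dx":0,"dy":0,"dz":0,"wx":0,"wy":0,"wz":0,"claw":1},{"dx":0,"dy":0,"dz":0,"wx":0,"wy":0,"wz":0,"claw":1},{"dx":0,"dy":0,"dz":0,"wx":0,"wy":0,"wz":0,"claw":1},{"dx":0,"dy":0,"dz":0,"wx":0,"wy":0,"wz":0,"claw":1},{"dx":0,"dy":0,"dz":-0.02,"wx":0,"wy":0,"wz":0,"claw":1},{"dx":0,"dy":0,"dz":-0.05,"wx":0,"wy":0,"wz":0,"claw":1},{"dx":0,"dy":0,"dz":-0.05,"wx":0,"wy":0,"wz":0,"claw":1},{"dx":0,"dy":0,"dz":0,"wx":0,"wy":0,"wz":0,"claw":1}], squeeze=20)

```text
clock: 21.68
tcp_pos: [0.4439, 0.0077, 0.1393]
tool_rot: [2.575, 1.798, 0.009]
ft_force: [0.3, -0.0, -2.3]
gripper_width: 0.0435
```

```bash
python3 - <<'E'
from h import *
x,y,t=binpt('oblong',.008); plan(x,y,.135,t)
E
```

```text
clock 21.68 tcp [0.4439 0.0077 0.1393] jaw -0.352 w 0.0435 tilt 0.35 q7 -0.21
wz -13.8 dx dy dz [-0.2013  0.2145  0.0043]
```

Request:
servo_tool(series=[{"dx":0,"dy":0,"dz":0,"wx":0,"wy":0,"wz":-6.9,"claw":1},{"dx":0,"dy":0,"dz":0,"wx":0,"wy":0,"wz":-6.9,"claw":1},{"dx":-0.016,"dy":0.017,"dz":0,"wx":0,"wy":0,"wz":0,"claw":1},{"dx":-0.034,"dy":0.036,"dz":0,"wx":0,"wy":0,"wz":0,"claw":1},{"dx":-0.034,"dy":0.036,"dz":0,"wx":0,"wy":0,"wz":0,"claw":1},{"dx":-0.034,"dy":0.036,"dz":0,"wx":0,"wy":0,"wz":0,"claw":1},{"dx":-0.034,"dy":0.036,"dz":0,"wx":0,"wy":0,"wz":0,"claw":1},{"dx":-0.033,"dy":0.036,"dz":0,"wx":0,"wy":0,"wz":0,"claw":1},{"dx":-0.016,"dy":0.017,"dz":0,"wx":0,"wy":0,"wz":0,"claw":1},{"dx":0,"dy":0,"dz":0,"wx":0,"wy":0,"wz":0,"claw":1}], squeeze=20)

```text
clock: 22.92
tcp_pos: [0.6316, -0.2178, 0.1342]
tool_rot: [-2.342, -2.091, 0.003]
ft_force: [-0.8, -0.6, -1.2]
gripper_width: 0.0435
```

```bash
python3 - <<'E'
from h import *
x,y,t=binpt('oblong',.008); plan(x,y,.019,t)
cv2.imwrite('pics/w6.png',manip.grab_frame('wrist'))
E
```

```text
clock 22.93 tcp [ 0.6316 -0.2178  0.1342] jaw -0.113 w 0.0435 tilt 0.15 q7 0.5
wz -0.2 dx dy dz [0.0023 0.0031 0.1152]
```

View pics/w6.png

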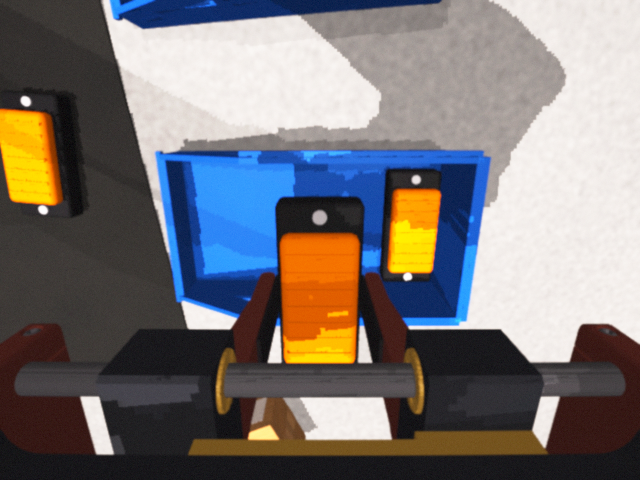

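Held square to the bin, alongside the old oblong. Lower and release.

Request:
servo_tool(series=[{"dx":0.002,"dy":0.003,"dz":0.03,"wx":0,"wy":0,"wz":0,"claw":1},{"dx":0,"dy":0,"dz":0.03,"wx":0,"wy":0,"wz":0,"claw":1},{"dx":0,"dy":0,"dz":0.03,"wx":0,"wy":0,"wz":0,"claw":1},{"dx":0,"dy":0,"dz":0.015,"wx":0,"wy":0,"wz":0,"claw":1},{"dx":0,"dy":0,"dz":0.008,"wx":0,"wy":0,"wz":0,"claw":1},{"dx":0,"dy":0,"dz":0.003,"wx":0,"wy":0,"wz":0,"claw":1},{"dx":0,"dy":0,"dz":0,"wx":0,"wy":0,"wz":0,"claw":1},{"dx":0,"dy":0,"dz":0,"wx":0,"wy":0,"wz":0,"claw":1}], squeeze=20)

```text
clock: 23.98
tcp_pos: [0.6359, -0.2146, 0.0214]
tool_rot: [2.341, 2.094, 0.001]
ft_force: [-0.7, -0.1, -0.9]
gripper_width: 0.0438
```

Request:
servo_tool(series=[{"dx":0,"dy":0,"dz":0,"wx":0,"wy":0,"wz":0,"claw":0.36},{"dx":0,"dy":0,"dz":0,"wx":0,"wy":0,"wz":0,"claw":0.36},{"dx":0,"dy":0,"dz":0,"wx":0,"wy":0,"wz":0,"claw":0.36},{"dx":0,"dy":0,"dz":-0.02,"wx":0,"wy":0,"wz":0,"claw":0.36},{"dx":0,"dy":0,"dz":-0.05,"wx":0,"wy":0,"wz":0,"claw":0.36},{"dx":0,"dy":0,"dz":-0.05,"wx":0,"wy":0,"wz":0,"claw":0.36},{"dx":0,"dy":0,"dz":0,"wx":0,"wy":0,"wz":0,"claw":0}], squeeze=20)

```text
clock: 24.85
tcp_pos: [0.6379, -0.2161, 0.1467]
tool_rot: [2.336, 2.089, 0.007]
ft_force: [-0.4, -0.1, -0.7]
gripper_width: 0.0628
```

```bash
python3 - <<'E'
from h import *
plan(.411,-.132,.1,1.383-np.pi/2)
E
```

```text
clock 24.85 tcp [ 0.6379 -0.2161  0.1467] jaw -0.112 w 0.0628 tilt 0.5 q7 0.49
wz 4.4 dx dy dz [ 0.0402 -0.2386  0.0467]
```

Request:
servo_tool(series=[{"dx":0,"dy":0,"dz":0,"wx":0,"wy":0,"wz":4.4,"claw":0},{"dx":0.004,"dy":-0.023,"dz":0,"wx":0,"wy":0,"wz":0,"claw":0},{"dx":0.009,"dy":-0.053,"dz":0,"wx":0,"wy":0,"wz":0,"claw":0},{"dx":0.009,"dy":-0.055,"dz":0,"wx":0,"wy":0,"wz":0,"claw":0},{"dx":0.009,"dy":-0.055,"dz":0,"wx":0,"wy":0,"wz":0,"claw":0},{"dx":0.009,"dy":-0.05,"dz":0.01,"wx":0,"wy":0,"wz":0,"claw":0},{"dx":0,"dy":0,"dz":0.035,"wx":0,"wy":0,"wz":0,"claw":0},{"dx":0,"dy":0,"dz":0,"wx":0,"wy":0,"wz":0,"claw":0}], squeeze=20)

```text
clock: 25.85
tcp_pos: [0.4097, -0.1305, 0.0949]
tool_rot: [-2.418, -2.002, 0.003]
ft_force: [-0.1, -0.7, 0.4]
gripper_width: 0.0878
```

```bash
python3 - <<'E'
from h import *
plan(.411,-.132,.014,1.383-np.pi/2)
i=manip.camera_info('wrist');img=manip.grab_frame('wrist')
print(fit(img,i,'oblong',(.411,-.132,1.385),.003))
E
```

```text
clock 25.85 tcp [ 0.4097 -0.1305  0.0949] jaw -0.188 w 0.0878 tilt 0.16 q7 0.36
wz 0.0 dx dy dz [-0.0012  0.0016  0.0809]
(array([ 0.41014933, -0.13221273,  1.36861781]), np.float64(0.9635995469937978))
```

Request:
servo_tool(series=[{"dx":-0.001,"dy":0.001,"dz":0.03,"wx":0,"wy":0,"wz":0.6,"claw":0},{"dx":0,"dy":0,"dz":0.03,"wx":0,"wy":0,"wz":0,"claw":0},{"dx":0,"dy":0,"dz":0.015,"wx":0,"wy":0,"wz":0,"claw":0},{"dx":0,"dy":0,"dz":0.005,"wx":0,"wy":0,"wz":0,"claw":0},{"dx":0,"dy":0,"dz":0,"wx":0,"wy":0,"wz":0,"claw":1},{"dx":0,"dy":0,"dz":0,"wx":0,"wy":0,"wz":0,"claw":1},{"dx":0,"dy":0,"dz":0,"wx":0,"wy":0,"wz":0,"claw":1},{"dx":0,"dy":0,"dz":0,"wx":0,"wy":0,"wz":0,"claw":1},{"dx":0,"dy":0,"dz":0,"wx":0,"wy":0,"wz":0,"claw":1},{"dx":0,"dy":0,"dz":-0.02,"wx":0,"wy":0,"wz":0,"claw":1},{"dx":0,"dy":0,"dz":-0.05,"wx":0,"wy":0,"wz":0,"claw":1},{"dx":0,"dy":0,"dz":-0.05,"wx":0,"wy":0,"wz":0,"claw":1},{"dx":0,"dy":0,"dz":0,"wx":0,"wy":0,"wz":0,"claw":1}], squeeze=20)

```text
clock: 27.52
tcp_pos: [0.4139, -0.1325, 0.1382]
tool_rot: [2.428, 1.989, 0.008]
ft_force: [0.1, 0.8, -1.7]
gripper_width: 0.0438
```

```bash
python3 - <<'E'
from h import *
x,y,t=binpt('oblong',-.06); plan(x,y,.135,t)
E
```

```text
clock 27.52 tcp [ 0.4139 -0.1325  0.1382] jaw -0.198 w 0.0438 tilt 0.34 q7 0.28
wz -5.0 dx dy dz [-0.0586  0.1609  0.0032]
```

Request:
servo_tool(series=[{"dx":0,"dy":0,"dz":0,"wx":0,"wy":0,"wz":-5,"claw":1},{"dx":-0.008,"dy":0.02,"dz":0,"wx":0,"wy":0,"wz":0,"claw":1},{"dx":-0.015,"dy":0.04,"dz":0,"wx":0,"wy":0,"wz":0,"claw":1},{"dx":-0.014,"dy":0.04,"dz":0,"wx":0,"wy":0,"wz":0,"claw":1},{"dx":-0.014,"dy":0.04,"dz":0,"wx":0,"wy":0,"wz":0,"claw":1},{"dx":-0.007,"dy":0.02,"dz":0,"wx":0,"wy":0,"wz":0,"claw":1},{"dx":0,"dy":0,"dz":0,"wx":0,"wy":0,"wz":0,"claw":1}], squeeze=20)

```text
clock: 28.4
tcp_pos: [0.5644, -0.2081, 0.1336]
tool_rot: [-2.341, -2.093, 0.003]
ft_force: [0.4, 0.7, -1.4]
gripper_width: 0.0437
```

```bash
python3 - <<'E'
from h import *
x,y,t=binpt('oblong',-.06); plan(x,y,.019,t)
cv2.imwrite('pics/w7.png',manip.grab_frame('wrist'))
E
```

```text
clock 28.4 tcp [ 0.5644 -0.2081  0.1336] jaw -0.111 w 0.0437 tilt 0.14 q7 0.55
wz -0.1 dx dy dz [0.     0.003  0.1146]
```

View pics/w7.png

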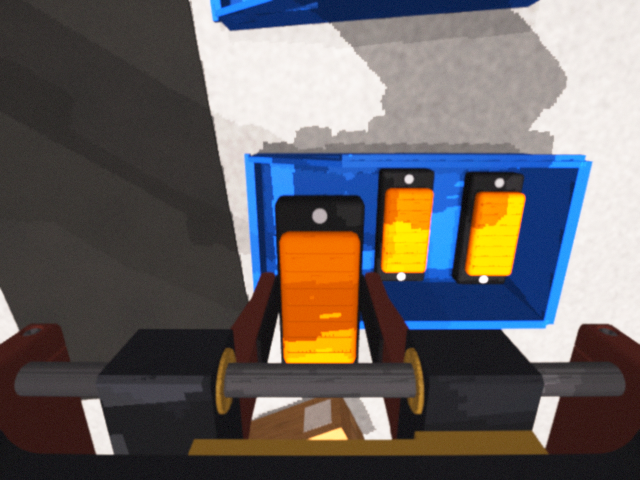

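Oblong A (405,225) lies parallel to the old one at (490,228). Oblong B has a free strip in front of it, so I'll lower and release.

Request:
servo_tool(series=[{"dx":0,"dy":0.002,"dz":0.03,"wx":0,"wy":0,"wz":0,"claw":1},{"dx":0,"dy":0,"dz":0.03,"wx":0,"wy":0,"wz":0,"claw":1},{"dx":0,"dy":0,"dz":0.03,"wx":0,"wy":0,"wz":0,"claw":1},{"dx":0,"dy":0,"dz":0.015,"wx":0,"wy":0,"wz":0,"claw":1},{"dx":0,"dy":0,"dz":0.008,"wx":0,"wy":0,"wz":0,"claw":1},{"dx":0,"dy":0,"dz":0.003,"wx":0,"wy":0,"wz":0,"claw":1},{"dx":0,"dy":0,"dz":0,"wx":0,"wy":0,"wz":0,"claw":1},{"dx":0,"dy":0,"dz":0,"wx":0,"wy":0,"wz":0,"claw":1}], squeeze=20)

```text
clock: 29.45
tcp_pos: [0.5669, -0.208, 0.0203]
tool_rot: [2.34, 2.094, 0.001]
ft_force: [0.1, 0.1, -0.1]
gripper_width: 0.0433
```

Request:
servo_tool(series=[{"dx":0,"dy":0,"dz":0,"wx":0,"wy":0,"wz":0,"claw":0.38},{"dx":0,"dy":0,"dz":0,"wx":0,"wy":0,"wz":0,"claw":0.38},{"dx":0,"dy":0,"dz":0,"wx":0,"wy":0,"wz":0,"claw":0.38},{"dx":0,"dy":0,"dz":-0.02,"wx":0,"wy":0,"wz":0,"claw":0.38},{"dx":0,"dy":0,"dz":-0.05,"wx":0,"wy":0,"wz":0,"claw":0.38},{"dx":0,"dy":0,"dz":-0.05,"wx":0,"wy":0,"wz":0,"claw":0.38},{"dx":0,"dy":-0.04,"dz":-0.05,"wx":0,"wy":0,"wz":0,"claw":0.38},{"dx":0,"dy":-0.06,"dz":0,"wx":0,"wy":0,"wz":0,"claw":0.38},{"dx":0,"dy":-0.06,"dz":0,"wx":0,"wy":0,"wz":0,"claw":0.38},{"dx":0,"dy":0,"dz":0,"wx":0,"wy":0,"wz":0,"claw":0.38}], squeeze=20)

```text
clock: 30.7
tcp_pos: [0.4042, -0.1897, 0.1891]
tool_rot: [-2.342, -2.089, -0.006]
ft_force: [0.5, 1.0, -0.2]
gripper_width: 0.0543
```

```bash
python3 - <<'E'
from h import *
B={'beehive':[0,-.062],'round':[-.03],'oblong':[.008,-.06]}
im={}
for c in('top','scene'):
    i=manip.camera_info(c);img=manip.grab_frame(c);im[c]=img
    for k,l in B.items():
        for bx in l:
            x,y,t=binpt(k,bx); o=binpt(k,0)
            try:
                p,q=fit(img,i,k,(x,y,t+np.pi/2),.004); d=p[:2]-o[:2]
                print(c,k,'bin xy',np.round([d[0]*np.cos(t)+d[1]*np.sin(t),-d[0]*np.sin(t)+d[1]*np.cos(t)],3),'yaw rel',round((p[2]-t)%np.pi,2),round(q,2))
            except Exception as e: print(c,k,e)
    for k in('carton','tape'): print(c,k,[np.round(d['xyz'],3) for d in manip.boxes_of(k,c)][:1])
cv2.imwrite('pics/fin.png',im['scene']); cv2.imwrite('pics/fint.png',cv2.resize(im['top'][80:330,120:540],(800,476),interpolation=cv2.INTER_CUBIC))
print(manip.sense()['gripper_width'],manip.sense()['ft_force'],manip.sense()['tcp_pos'])
E
```

```text
top beehive bin xy [0.    0.001] yaw rel 0.03 0.91
top beehive bin xy [-0.063 -0.002] yaw rel 0.05 0.9
top round bin xy [-0.03   0.001] yaw rel 3.07 0.96
top oblong bin xy [0.008 0.001] yaw rel 1.61 0.93
top oblong bin xy [-0.062  0.002] yaw rel 1.53 0.85
top carton [array([ 0.546, -0.469,  0.049])]
top tape [array([0.56 , 0.418, 0.051])]
scene beehive bin xy [0. 0.] yaw rel 3.03 0.77
scene beehive bin xy [-0.062 -0.002] yaw rel 3.08 0.81
scene round bin xy [-0.03   0.002] yaw rel 0.05 0.87
scene oblong bin xy [0.01  0.004] yaw rel 1.62 0.83
scene oblong bin xy [-0.06   0.004] yaw rel 1.61 0.84
scene carton [array([ 0.529, -0.459,  0.054])]
scene tape [array([0.564, 0.394, 0.034])]
0.054689997892075695 [ 0.03082534  0.58652773 -0.41376813] [ 0.40946388 -0.19059086  0.1887056 ]
```

View pics/fin.png

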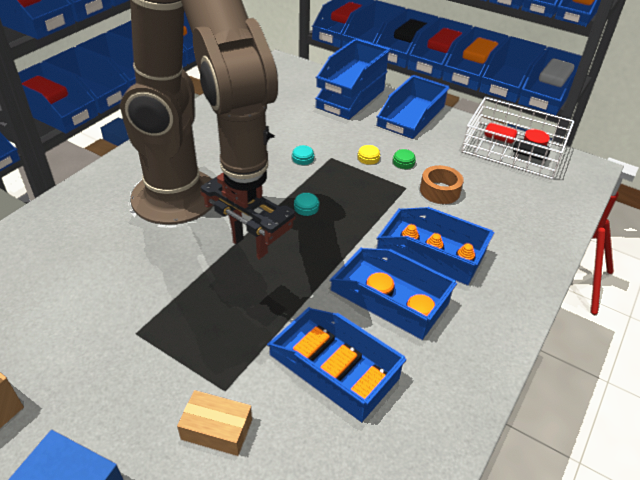

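View pics/fint.png

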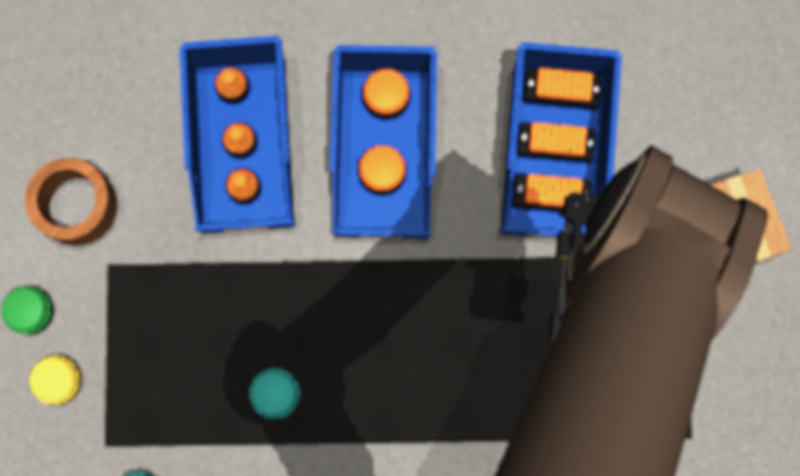

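Both views show all five lamps upright and apart in their bins. The carton in the scene view sits at the same pixels (215,421) as at the start; its shifted top reading is because the arm partly hides it.

```bash
python3 -c "
from station import manip
print(manip.sense()['dq'].__abs__().max() if hasattr(manip.sense()['dq'],'max') else '');manip.sign_off()"
```

```text
0.008817157043924115
the job is handed in; nothing more can be done
```

All five lamps are in the bins of their own kind, and I handed the job in at about 31 s of the 128 s allowed. I set each lamp down from within about 3 mm of the bin floor.

**Lamps:** The last top and scene fits put each lamp within 4 mm of its planned spot. The oblongs are within about 0.05 rad of crosswise, and all lamps look upright and separate in both pictures. I did not measure their level or height beyond that.

**Carton and tape:** Neither moved in the scene view. The top camera's last carton reading was about 37 mm off its first, because the arm was partly hiding the carton. The scene reading, within about 5 mm of its first, and the picture contradict that shift. The look-alikes were not touched.

**Gripper contact:** I saw light upward forces of about 4 to 8 N while closing on the round and beehive lamps. That is well under the limits.

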